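# Load the labelled filter modules into their test nests

## Task

Pick out the four filter modules that carry a coloured label and load each one, upright, into the test nest of the same colour: flat on the seat, centred, lying lengthwise between the two end stops (either way round). Leave the unlabelled module and the heatsink where they are.

Things in the scene. Friction and masses are not known exactly. Their poses are not given: they have to be found in the camera images.
- red_module: loose filter module: white box-shaped can on a thin green circuit board, 30 x 42 x 17 mm (x, y, z), about 30 g, with a flat red label on its top. Origin at the centre of its underside, z up, long side along its y. Grasp it from above across the 30 mm (closing along its x); it is solid, with flat upright sides for grasping.
- yellow_module: loose filter module: white box-shaped can on a thin green circuit board, 30 x 42 x 17 mm (x, y, z), about 30 g, with a flat yellow label on its top. Origin at the centre of its underside, z up, long side along its y. Grasp it from above across the 30 mm (closing along its x); it is solid, with flat upright sides for grasping.
- blue_module: loose filter module: white box-shaped can on a thin green circuit board, 30 x 42 x 17 mm (x, y, z), about 30 g, with a flat blue label on its top. Origin at the centre of its underside, z up, long side along its y. Grasp it from above across the 30 mm (closing along its x); it is solid, with flat upright sides for grasping.
- black_module: loose filter module: white box-shaped can on a thin green circuit board, 30 x 42 x 17 mm (x, y, z), about 30 g, with a flat black label on its top. Origin at the centre of its underside, z up, long side along its y. Grasp it from above across the 30 mm (closing along its x); it is solid, with flat upright sides for grasping.
- red_nest: fixed test nest: aluminium plate 54 x 78 mm (x, y), 8 mm thick, with a red square and two red end stops. Origin: centre of the plate's underside, z up. Seat: flat plate top, z = 8 mm, centred on the origin. Stops rise 8.5 mm above the seat, 26 mm long in x, inner faces at y = +-26 mm; a 42 mm long module lies between them along y, 5 mm spare at each end; x sides are open for the fingers.
- yellow_nest: fixed test nest: aluminium plate 54 x 78 mm (x, y), 8 mm thick, with a yellow square and two yellow end stops. Origin: centre of the plate's underside, z up. Seat: flat plate top, z = 8 mm, centred on the origin. Stops rise 8.5 mm above the seat, 26 mm long in x, inner faces at y = +-26 mm; a 42 mm long module lies between them along y, 5 mm spare at each end; x sides are open for the fingers.
- blue_nest: fixed test nest: aluminium plate 54 x 78 mm (x, y), 8 mm thick, with a blue square and two blue end stops. Origin: centre of the plate's underside, z up. Seat: flat plate top, z = 8 mm, centred on the origin. Stops rise 8.5 mm above the seat, 26 mm long in x, inner faces at y = +-26 mm; a 42 mm long module lies between them along y, 5 mm spare at each end; x sides are open for the fingers.
- black_nest: fixed test nest: aluminium plate 54 x 78 mm (x, y), 8 mm thick, with a black square and two black end stops. Origin: centre of the plate's underside, z up. Seat: flat plate top, z = 8 mm, centred on the origin. Stops rise 8.5 mm above the seat, 26 mm long in x, inner faces at y = +-26 mm; a 42 mm long module lies between them along y, 5 mm spare at each end; x sides are open for the fingers.
- plain_module: loose filter module of the same size and shape as the others (30 x 42 x 17 mm), white with no coloured label: not to be moved. Origin at the centre of its underside, long side along y.
- heatsink: loose finned heatsink, whitish metal, 34 x 50 x 26 mm: not to be moved. Origin at the centre of its underside, long side along y. (Behind the work, instruments and a shelf stand along the back from about x = 0.76 m: when crossing from side to side, pass near the robot to keep the wrist clear of them.)
Things that resemble listed ones, but are neither listed nor needed, are in the scene too. What is shaped like the red_nest but turquoise is not meant. Leave any purple or turquoise look-alike of the blue_module alone.

How it is judged:
By the outcome, as a careful person would: the job done as asked, in the order asked, and still so for the second after the job is handed in, with the robot touching nothing.
It also fails if it takes over 106 s, if anything falls off the work surface, if the arm or the gripper's body presses on something with over 40 N, if the wrist force passes 120 N, or if a joint passes its speed limit or range.

## Robot

A 7-joint arm with a two-finger parallel gripper is mounted at the origin on a cart in front of the work surface, level with it; the furniture and walls round the work are solid. World frame = base frame: x ahead of the robot, y to its left, z up, the work surface at z = 0. Lengths are in m, angles in rad, forces in N, time in s.
With the tool pointing down it reaches from about 0.425 to 0.875 m from the base axis. Payload 4.7 kg.
Tool frame: the origin (TCP) lies between the finger pads; the fingertips stand 22 mm ahead of it and the grasp point (between the pads) lies 3 mm ahead of it; z points along the fingers, y is the line along which they close (so a half turn about z gives the same grasp; the last joint's range is limited). The gripper opens to 87 mm and grips with 3 to 60 N. Pads are 19 mm wide; open, the fingers measure 117 mm over their backs; the gripper's body (75 mm by 190 mm) begins 51 mm behind the grasp point.
Start: joints at [-1.261, 0.321, -0.07, 1.45, 0.023, 1.371, -0.057], TCP at [0.19, 0.622, 0.245] pointing down, gripper open.
Joint ranges: [-2.86, 2.86], [-0.3, 2.09], [-1.38, 1.24], [0.06, 2.45], [-1.56, 4.7], [0.09, 2.05], [-2.69, 2.69]. Speed limits (rad/s): [2.57, 2.57, 3.14, 3.14, 3.14, 3.14, 3.14].

## Interface

Orientations are given as a rotation vector (axis times angle).
In Python, from bench import ctrl gives the robot as it stands. The module is installed in compiled form; this text tells all that it offers.
- The arm moves only by the tool send_rows, never from a script. Its argument "motion" is a list of rows, each an object with "claw": the opening, from -1 (shut) to 1 (fully open); "slide": the shift along the tool's x, y, z in mm, a list of three; "delta_rot": the turn, a rotation vector about the tool's x, y, z in rad, a list of three. In form: [{"claw": claw, "slide": [x, y, z], "delta_rot": [ax, ay, az]}, ...]. A call has 1 to 5 rows; each row is the pose to reach, as a shift and turn from the pose commanded when the call began, along the tool's axes at that moment; what a row does not reach only later rows make up. A row lasts 1/10 s, in which the tool goes at most 50 mm and 8.59 degrees, less where a joint would pass 70% of its speed; a pose out of reach is approached as far as the arm can. A call with a gripper value outside its range is refused whole. The fingers move at their own pace and stop on an object; "grip_force" is the grip in N (left out, the last holds). Time passes only in rows, so rows that repeat a pose let the fingers close. It gives the time, the measured TCP pose, the force, the opening and the grip force at its end, in the units of the state.
- ctrl.get_state(): the state, without advancing time (a new reading comes with each control period).
- ctrl.get_image(name): name is "side" or "top"; returns a dict with "color" (480x640x3 uint8, blue, green, red), "fx", "fy", "cx", "cy" (pixels), "pose" (4x4, takes a point from camera to world coordinates). Camera axes: x right, y down, z forward; pixel columns grow to the right and rows downward; lengths in m; the calibration is good to about 2 mm. A picture is of the moment at which its call begins. There is no depth.
- ctrl.close_job(): hands the job in; it is judged then, once.
The state is a dict: "time": time; "joint_positions": joint angles; "qd": joint speeds; "joint_torque": joint torques, N m; "position": TCP position; "tool_rot": TCP orientation; "ft_force": force on the tool from outside, world axes, zero at the start; "torque": the same for the moment, N m; "grip_width": opening from 0.0 (shut) to 1.0 (fully open); "grip_force": force on a finger pad.
Only numpy, scipy, OpenCV 4.12 (cv2) and the standard library are available. Lean on these libraries where they do the work, as an engineer would, in place of code of your own. Each camera call takes 0.05 s, during which the arm holds its last target. There are 200 camera calls.

## Working session

There is one attempt and no reset: what is moved stays moved. The work goes in short steps, Python scripts to look and compute and a tool call to move; the robot and the scene stay as the last step left them, time stands still between calls to the robot, and variables do not carry over. Pictures are saved under pics/ and viewed, at most 14 in all, crops included, and the job is handed in when it is done.

Besides the shell and the picture viewer there is one more tool, called as name([rows], argument=value, ...), one row to a line, values as JSON. send_rows: Moves the arm, as the interface text tells. Its arguments: {"type":"object","properties":{"motion":{"type":"array","items":{"type":"object","properties":{"claw":{"type":"number"},"slide":{"type":"array","items":{"type":"number"}},"delta_rot":{"type":"array","items":{"type":"number"}}}}},"grip_force":{"type":"number"}},"required":["motion"]}

```bash
mkdir -p pics; python3 - <<'E'
from bench import ctrl
import cv2,numpy as np
np.set_printoptions(precision=4,suppress=True)
for n in("top","side"):
    d=ctrl.get_image(n); cv2.imwrite(f"pics/{n}0.png",d["color"]); print(n,d["fx"],d["fy"],d["cx"],d["cy"]);print(d["pose"])
s=ctrl.get_state()
for k in s: print(k,np.array(s[k]))
E
```

```text
top 598.3815252509916 598.3815252509916 322.48810112607947 245.10385028601857
[[-0.0121 -0.9953  0.0961  0.4081]
 [-0.9999  0.013   0.0083 -0.0115]
 [-0.0095 -0.096  -0.9953  1.1467]
 [ 0.      0.      0.      1.    ]]
side 613.3621483015219 613.3621483015219 317.21809311809324 237.64686400913908
[[ 0.9984  0.0242 -0.0504  0.5386]
 [ 0.0539 -0.6565  0.7524 -0.9049]
 [-0.0149 -0.754  -0.6568  0.7943]
 [ 0.      0.      0.      1.    ]]
time 0.1
joint_positions [-1.2609  0.3218 -0.0701  1.4516  0.0226  1.3708 -0.0569]
qd [ 0.0011 -0.0006  0.0012 -0.0019 -0.0012 -0.001   0.0003]
joint_torque [ -0.0004 -49.2573  -0.4061 -31.3399  -0.0641   0.0396   0.0001]
position [0.1894 0.6213 0.2435]
tool_rot [-0.4628 -3.1072  0.0028]
ft_force [ 0.2123  0.7999 -0.4655]
torque [ 0.0329  0.0165 -0.0317]
grip_force 0.0
grip_width 1.002374257469396
```

View pics/top0.png

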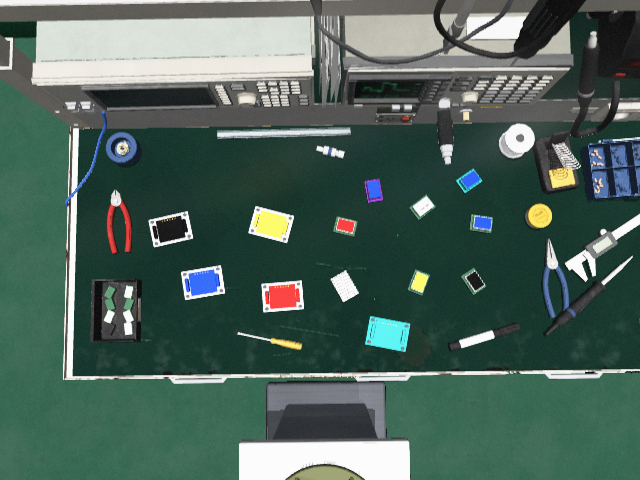

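View pics/side0.png

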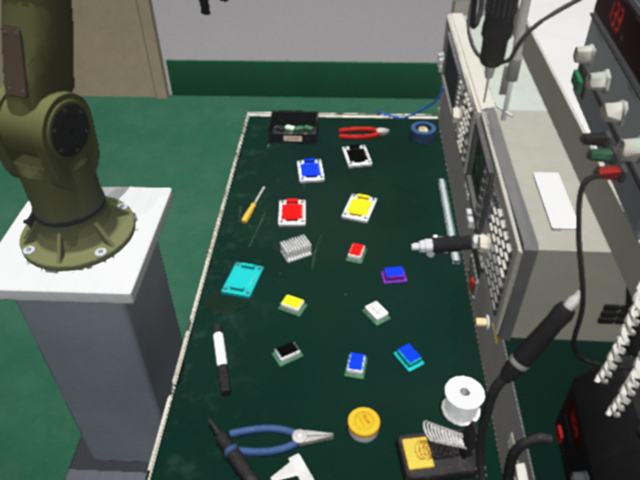

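The top view shows the four nests at left: black (171,229), yellow (271,224), blue (203,282) and red (282,296), plus a turquoise look-alike at (387,334). The red module is at (345,226), yellow (419,281), black (474,281), plain (423,207) and heatsink (345,286).

There are three blue candidates: (374,190) has a purple body, (469,180) a turquoise body, and (481,223) a white can on a green board. Only (481,223) fits the description, so I'll confirm it in a crop.

```bash
cat > h.py <<'E'
import cv2,numpy as np
def ray(d,uv,z):
    uv=np.atleast_2d(uv).astype(float); P=d["pose"]
    r=np.c_[(uv[:,0]-d["cx"])/d["fx"],(uv[:,1]-d["cy"])/d["fy"],np.ones(len(uv))]@P[:3,:3].T
    return P[:3,3]+r*((z-P[2,3])/r[:,2])[:,None]
def rect(d,mask,seed,z):
    """component nearest seed: rect centre, long-axis angle (world), sizes mm, with contour at height z"""
    n,l,s,c=cv2.connectedComponentsWithStats(mask.astype(np.uint8))
    ok=[i for i in range(1,n) if s[i,4]>25]
    i=min(ok,key=lambda i:np.hypot(*(c[i]-seed)))
    ct=max(cv2.findContours((l==i).astype(np.uint8),0,1)[0],key=cv2.contourArea)[:,0]
    w=ray(d,ct,z)[:,:2]*1000
    (cx,cy),(a,b),an=cv2.minAreaRect(w.astype(np.float32))
    if a<b: an+=90
    an=(an+90)%180-90
    m=ray(d,c[i],z)[0]*1000
    return np.round([cx,cy,m[0],m[1],an,max(a,b),min(a,b)],1),c[i],s[i,4]
def masks(img):
    H=cv2.cvtColor(img,cv2.COLOR_BGR2HSV); h,s,v=[H[...,i].astype(int) for i in range(3)]
    sat=(s>150)&(v>120)
    return dict(red=sat&((h<10)|(h>170)),yellow=sat&(h>20)&(h<35),blue=sat&(h>100)&(h<125),
      black=(v<45),white=(s<60)&(v>140))
E
python3 - <<'E'
import cv2
im=cv2.imread("pics/top0.png")
cv2.imwrite("pics/crop1.png",cv2.resize(im[165:305,325:505],None,fx=4.2,fy=4.2,interpolation=cv2.INTER_CUBIC))
cv2.imwrite("pics/crop2.png",cv2.resize(im[195:325,140:315],None,fx=4.2,fy=4.2,interpolation=cv2.INTER_CUBIC))
E
```

```text
(no output)
```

View pics/crop1.png

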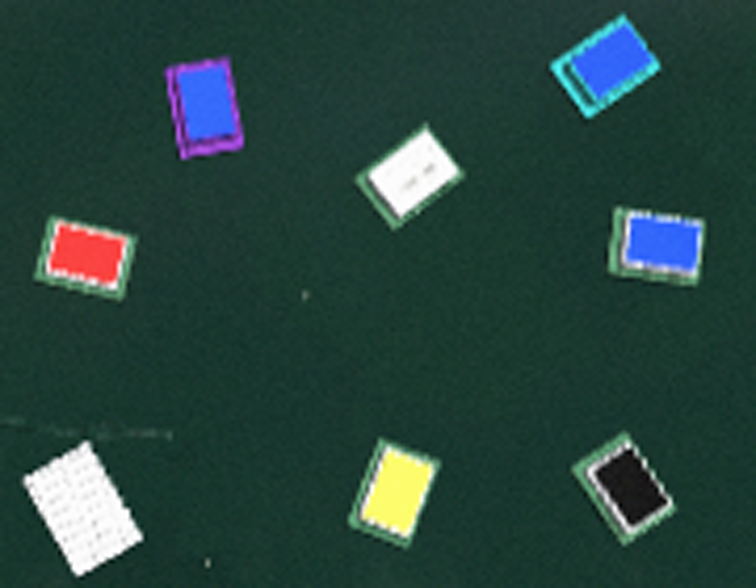

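View pics/crop2.png

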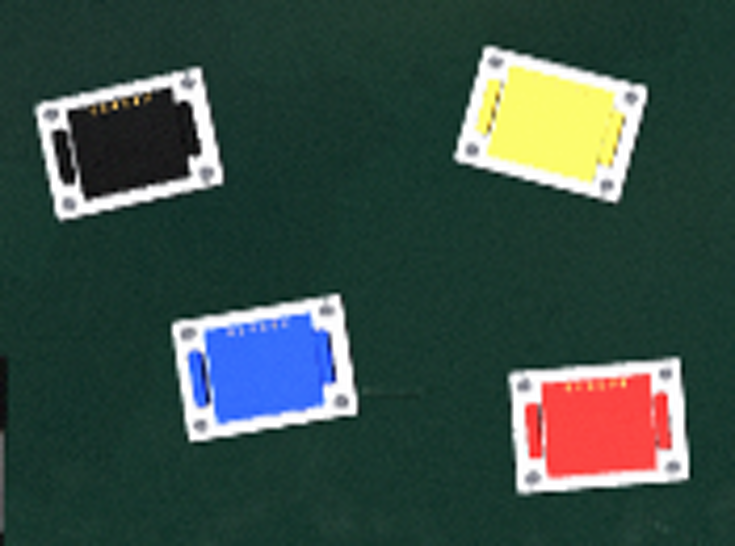

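Confirmed: the blue label at (481,223) has a white can on a green board. The other two have purple and turquoise bodies. The nests are as listed.

```bash
cat > meas.py <<'E'
from bench import ctrl
from h import *
import sys
SE=dict(red=((345,226),(282,296)),yellow=((419,281),(271,224)),blue=((481,223),(203,282)),black=((474,281),(171,229)))
def fillnear(m): # fill holes
    o=np.zeros(m.shape,np.uint8)
    cv2.drawContours(o,cv2.findContours(m.astype(np.uint8),0,1)[0],-1,1,-1); return o
E
python3 - <<'E'
from meas import *
d=ctrl.get_image("top"); im=d["color"]; M=masks(im)
v=im.max(2); fg=fillnear(v>85); 
for k,(m,n) in SE.items():
    print(k,"label",*rect(d,M[k]&fg.astype(bool),m,.017)[0])
    print(k,"all@.0015",*rect(d,fg,m,.0015)[0])
    print(k,"nest@8",*rect(d,fg,n,.008)[0])
    print(k,"square@8",*rect(d,M[k]&fg.astype(bool),n,.008)[0])
for n,p in(("plain",(423,207)),("sink",(345,286)),("purp",(374,190)),("turq",(469,180)),("turqnest",(387,334))): print(n,*rect(d,fg,p,.0)[0])
E
```

```text
red label 554.9 -45.8 554.8 -45.7 75.1 29.5 18.6
red all@.0015 555.4 -45.9 555.4 -45.8 75.1 42.1 31.6
red nest@8 422.2 75.7 422.1 75.7 -86.0 78.1 55.8
red square@8 422.5 72.3 422.0 73.9 -86.0 55.7 41.5
yellow label 568.4 -414.9 569.3 -414.7 -2.6 44.4 43.5
yellow all@.0015 445.8 -183.9 445.9 -184.0 -22.6 43.4 30.5
yellow nest@8 559.9 96.8 559.8 96.7 74.6 78.3 55.9
yellow square@8 569.7 -418.2 570.5 -417.9 -2.6 44.8 43.9
blue label 557.6 -306.5 556.8 -306.4 80.9 30.5 20.9
blue all@.0015 557.1 -307.3 557.0 -307.3 81.0 42.3 31.7
blue nest@8 450.4 227.4 450.3 227.3 -81.2 78.6 55.8
blue square@8 450.5 224.4 449.8 225.6 -81.3 55.1 42.0
black label 446.6 -287.7 446.7 -287.8 32.6 27.8 19.0
black all@.0015 446.4 -288.5 446.6 -288.4 32.6 42.8 30.5
black nest@8 553.6 290.1 553.5 290.2 -77.8 78.6 56.1
black square@8 554.3 287.2 553.3 288.1 -77.8 55.4 40.5
plain 590.9 -195.4 590.9 -195.4 -53.9 42.7 31.0
sink 440.5 -42.6 440.3 -42.5 29.0 52.3 36.6
purp 624.9 -101.7 624.9 -101.8 8.8 44.3 30.8
turq 641.7 -287.4 641.7 -287.3 -55.7 43.8 32.3
turqnest 349.1 -122.8 348.9 -122.8 78.6 78.6 56.0
```

```bash
cat > plan.py <<'E'
import sys,numpy as np
from bench import ctrl
from scipy.spatial.transform import Rotation as R
T=dict(rm=(555.2,-45.8,75.1),rn=(422.3,76,94),ym=(445.8,-183.9,157.4),yn=(560.4,97.2,74.6),
 bm=(557.3,-306.9,81),bn=(450.5,228.2,98.8),km=(446.5,-288.1,32.6),kn=(554.1,291.1,102.2))
def Rd(a): return R.from_euler("z",a,degrees=True)*R.from_euler("x",180,degrees=True)
s=ctrl.get_state(); p=np.array(s["position"])*1000; r=R.from_rotvec(s["tool_rot"])
print("t",round(s["time"],2),"p",p.round(1),"rv",np.round(s["tool_rot"],3),"w",round(s["grip_width"]*87,1),"F",np.round(s["ft_force"],1))
for a in sys.argv[1:]:          # name:z or x,y,psi:z
    n,z=a.split(":"); t=T[n] if n in T else tuple(map(float,n.split(",")))
    q=np.array([t[0],t[1],float(z)]); g=Rd(t[2])
    d=(r.inv()*g).as_rotvec(); L=np.linalg.norm(q-p); N=max(1,int(np.ceil(max(L/225,np.degrees(np.linalg.norm(d))/40))))
    st=R.from_rotvec(d/N)
    print(a,"L%.0f"%L)
    for i in range(N):
        print("  ",r.inv().apply((q-p)/N).round(1).tolist(),(d/N).round(3).tolist()); r=r*st
    p,r=q,g
E
python3 plan.py rm:120 rm:25
```

```text
t 0.15 p [189.4 621.4 243.7] rv [-4.630e-01 -3.107e+00  2.000e-03] w 87.1 F [-0.5 -0.1  0.9]
rm:120 L771
   [-136.1, -132.9, 31.1] [-0.0, 0.0, 0.384]
   [-175.9, -72.2, 31.1] [-0.0, 0.0, 0.384]
   [-190.2, -1.1, 31.0] [-0.0, 0.0, 0.384]
   [-176.8, 70.2, 30.9] [-0.0, 0.0, 0.384]
rm:25 L95
   [0.0, -0.0, 95.0] [0.0, 0.0, 0.0]
```

send_rows([
  {"claw": 0.2,"slide": [-136,-133,31],"delta_rot": [0,0,0.384]},
  {"claw": 0.2,"slide": [-136,-133,31],"delta_rot": [0,0,0.384]},
  {"claw": 0.2,"slide": [-136,-133,31],"delta_rot": [0,0,0.384]},
  {"claw": 0.2,"slide": [-136,-133,31],"delta_rot": [0,0,0.384]},
  {"claw": 0.2,"slide": [-136,-133,31],"delta_rot": [0,0,0.384]},
], grip_force=20)

```text
time: 0.65
position: [0.2851, 0.4485, 0.2124]
tool_rot: [1.06, 2.955, -0.006]
ft_force: [0.5, -0.3, 0.5]
grip_width: 0.648
grip_force: 0.0
```

send_rows([
  {"claw": 0.2,"slide": [-176,-72,31],"delta_rot": [0,0,0.384]},
  {"claw": 0.2,"slide": [-176,-72,31],"delta_rot": [0,0,0.384]},
  {"claw": 0.2,"slide": [-176,-72,31],"delta_rot": [0,0,0.384]},
  {"claw": 0.2,"slide": [-176,-72,31],"delta_rot": [0,0,0.384]},
  {"claw": 0.2,"slide": [-176,-72,31],"delta_rot": [0,0,0.384]},
])

```text
time: 1.15
position: [0.375, 0.2827, 0.1818]
tool_rot: [1.605, 2.699, -0.004]
ft_force: [0.0, 0.2, -0.1]
grip_width: 0.6
grip_force: 0.0
```

```bash
python3 plan.py rm:120
```

```text
t 1.15 p [375.  282.7 181.8] rv [ 1.605  2.699 -0.004] w 52.2 F [ 0.   0.2 -0.1]
rm:120 L380
   [-187.2, 0.7, 31.3] [-0.0, 0.001, 0.379]
   [-173.7, 70.0, 31.1] [-0.0, 0.001, 0.379]
```

send_rows([
  {"claw": 0.2,"slide": [-187,1,31],"delta_rot": [0,0,0.38]},
  {"claw": 0.2,"slide": [-187,1,31],"delta_rot": [0,0,0.38]},
  {"claw": 0.2,"slide": [-187,1,31],"delta_rot": [0,0,0.38]},
  {"claw": 0.2,"slide": [-187,1,31],"delta_rot": [0,0,0.38]},
  {"claw": 0.2,"slide": [-187,1,31],"delta_rot": [0,0,0.38]},
])

```text
time: 1.65
position: [0.466, 0.1205, 0.1511]
tool_rot: [2.084, 2.348, -0.002]
ft_force: [-0.4, 0.7, 0.3]
grip_width: 0.598
grip_force: 0.0
```

send_rows([
  {"claw": 0.2,"slide": [-174,70,31],"delta_rot": [0,0,0.38]},
  {"claw": 0.2,"slide": [-174,70,31],"delta_rot": [0,0,0.38]},
  {"claw": 0.2,"slide": [-174,70,31],"delta_rot": [0,0,0.38]},
  {"claw": 0.2,"slide": [-174,70,31],"delta_rot": [0,0,0.38]},
  {"claw": 0.2,"slide": [-174,70,31],"delta_rot": [0,0,0.38]},
])

```text
time: 2.15
position: [0.5571, -0.0432, 0.1199]
tool_rot: [2.487, 1.914, -0.004]
ft_force: [-0.5, -0.5, 0.1]
grip_width: 0.598
grip_force: 0.0
```

```bash
python3 plan.py rm:70 rm:26; python3 - <<'E'
from meas import *
d=ctrl.get_image("side"); cv2.imwrite("pics/s1.png",cv2.resize(d["color"][180:320,260:450],None,fx=4,fy=4))
E
```

```text
t 2.15 p [557.1 -43.2 119.9] rv [ 2.487  1.914 -0.004] w 52.0 F [-0.5 -0.5  0.1]
rm:70 L50
   [-2.8, -1.2, 49.9] [0.001, 0.004, 0.001]
rm:26 L44
   [0.0, -0.0, 44.0] [0.0, 0.0, 0.0]
```

View pics/s1.png

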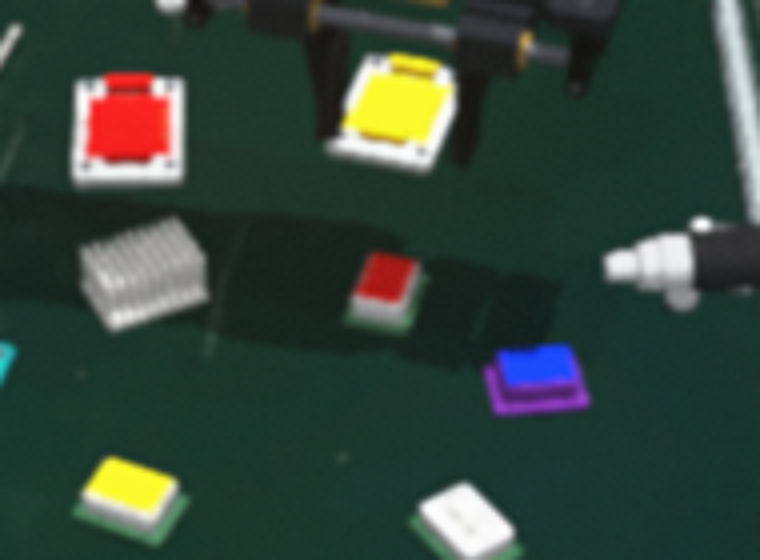

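The side crop shows the open fingers straddling the red module, closing along world x, with nothing else underneath. Descending.

send_rows([
  {"claw": 0.2,"slide": [-2.8,-1.2,40],"delta_rot": [0,0.004,0]},
  {"claw": 0.2,"slide": [-2.8,-1.2,70],"delta_rot": [0,0.004,0]},
  {"claw": 0.2,"slide": [-2.8,-1.2,94],"delta_rot": [0,0.004,0]},
  {"claw": 0.2,"slide": [-2.8,-1.2,94],"delta_rot": [0,0.004,0]},
  {"claw": -0.6,"slide": [-2.8,-1.2,94],"delta_rot": [0,0.004,0]},
], grip_force=20)

```text
time: 2.7
position: [0.5536, -0.0382, 0.0264]
tool_rot: [-2.478, -1.925, -0.005]
ft_force: [0.1, 0.7, 0.9]
grip_width: 0.566
grip_force: 0.0
```

send_rows([
  {"claw": -0.6,"slide": [0,0,0],"delta_rot": [0,0,0]},
  {"claw": -0.6,"slide": [0,0,0],"delta_rot": [0,0,0]},
  {"claw": -0.6,"slide": [0,0,0],"delta_rot": [0,0,0]},
  {"claw": -0.6,"slide": [0,0,0],"delta_rot": [0,0,0]},
])

```text
time: 3.1
position: [0.5542, -0.0403, 0.0273]
tool_rot: [-2.482, -1.922, -0.007]
ft_force: [-0.8, 1.4, 4.4]
grip_width: 0.34
grip_force: 20.0
```

```bash
python3 plan.py 555.2,-45.8,75.1:80 rn:80 rn:34
```

```text
t 3.1 p [554.2 -40.3  27.3] rv [-2.482 -1.922 -0.007] w 29.6 F [-0.8  1.4  4.4]
555.2,-45.8,75.1:80 L53
   [-4.8, 2.4, -52.8] [0.001, -0.005, 0.007]
rn:80 L180
   [83.5, -159.8, -0.0] [0.0, 0.0, -0.33]
rn:34 L46
   [-0.0, -0.0, 46.0] [0.0, 0.0, 0.0]
```

send_rows([
  {"claw": -0.6,"slide": [0,0,0],"delta_rot": [0,0,0]},
  {"claw": -0.6,"slide": [0,0,0],"delta_rot": [0,0,0]},
])

```text
time: 3.3
position: [0.5542, -0.0403, 0.0272]
tool_rot: [-2.482, -1.922, -0.007]
ft_force: [-2.3, 1.8, 5.5]
grip_width: 0.343
grip_force: 20.0
```

send_rows([
  {"claw": -0.6,"slide": [0,0,-30],"delta_rot": [0,0,0]},
  {"claw": -0.6,"slide": [0,0,-60],"delta_rot": [0,0,0]},
  {"claw": -0.6,"slide": [0,0,-60],"delta_rot": [0,0,0]},
  {"claw": -0.6,"slide": [0,0,-60],"delta_rot": [0,0,0]},
])

```text
time: 3.7
position: [0.5538, -0.0412, 0.0868]
tool_rot: [-2.482, -1.922, -0.006]
ft_force: [-0.9, -0.1, -0.5]
grip_width: 0.345
grip_force: 20.0
```

```bash
python3 plan.py 555.2,-45.8,75.1:86 rn:86 rn:34
python3 - <<'E'
from meas import *
d=ctrl.get_image("side"); cv2.imwrite("pics/s2.png",cv2.resize(d["color"][160:320,260:450],None,fx=4,fy=4))
E
```

```text
t 3.7 p [553.8 -41.2  86.8] rv [-2.482 -1.922 -0.006] w 30.1 F [-0.9 -0.1 -0.5]
555.2,-45.8,75.1:86 L5
   [-4.1, 2.5, 0.8] [0.001, -0.004, 0.007]
rn:86 L180
   [83.5, -159.8, -0.0] [0.0, 0.0, -0.33]
rn:34 L52
   [-0.0, -0.0, 52.0] [0.0, 0.0, 0.0]
```

View pics/s2.png

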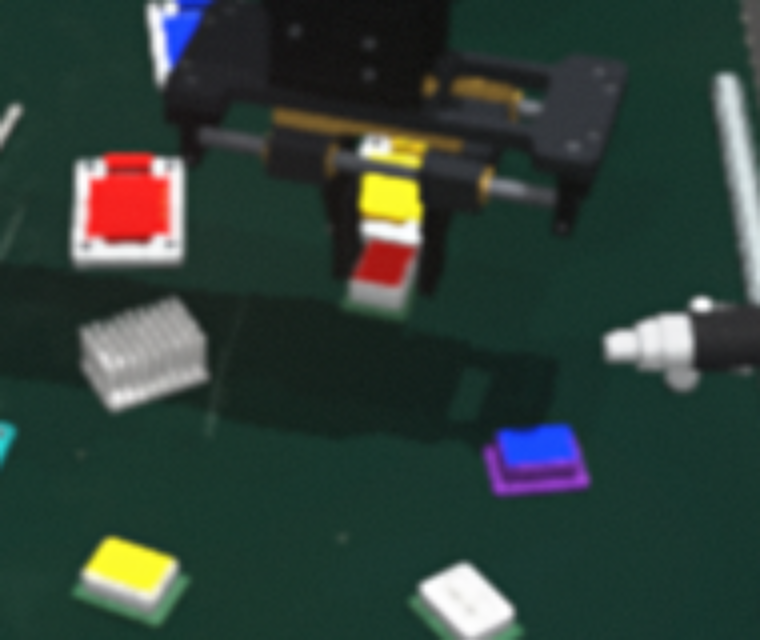

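The red module is held level. The pads sit about 5 mm off its centre along the length, toward +y. I'll offset for that at the nest, and let the arm settle before descending from now on.

```bash
python3 plan.py 422,81,94:86
```

```text
t 3.75 p [553.  -41.2  85.8] rv [-2.482 -1.921 -0.004] w 29.7 F [-0.1  0.2 -1.5]
422,81,94:86 L179
   [85.5, -157.4, 0.3] [-0.0, -0.004, -0.323]
```

send_rows([
  {"claw": -0.6,"slide": [85.5,-157.4,0],"delta_rot": [0,-0.004,-0.323]},
  {"claw": -0.6,"slide": [85.5,-157.4,0],"delta_rot": [0,-0.004,-0.323]},
  {"claw": -0.6,"slide": [85.5,-157.4,0],"delta_rot": [0,-0.004,-0.323]},
  {"claw": -0.6,"slide": [85.5,-157.4,0],"delta_rot": [0,-0.004,-0.323]},
  {"claw": -0.6,"slide": [85.5,-157.4,0],"delta_rot": [0,-0.004,-0.323]},
])

```text
time: 4.25
position: [0.4184, 0.0838, 0.0851]
tool_rot: [-2.133, -2.302, 0.004]
ft_force: [0.3, -0.1, -0.5]
grip_width: 0.339
grip_force: 20.0
```

send_rows([
  {"claw": -0.6,"slide": [0,0,0],"delta_rot": [0,0,0]},
  {"claw": -0.6,"slide": [0,0,0],"delta_rot": [0,0,0]},
  {"claw": -0.6,"slide": [0,0,0],"delta_rot": [0,0,0]},
])

```text
time: 4.55
position: [0.4234, 0.08, 0.0866]
tool_rot: [2.144, 2.295, -0.001]
ft_force: [-0.1, 0.5, -0.2]
grip_width: 0.342
grip_force: 20.0
```

```bash
python3 plan.py 422,81,94:60 422,81,94:34
```

```text
t 4.55 p [423.4  80.   86.6] rv [ 2.144e+00  2.295e+00 -1.000e-03] w 29.8 F [-0.1  0.5 -0.2]
422,81,94:60 L27
   [1.1, -1.3, 26.6] [0.0, 0.001, -0.002]
422,81,94:34 L26
   [-0.0, -0.0, 26.0] [0.0, 0.0, 0.0]
```

send_rows([
  {"claw": -0.6,"slide": [1.1,-1.3,25],"delta_rot": [0,0,0]},
  {"claw": -0.6,"slide": [1.1,-1.3,40],"delta_rot": [0,0,0]},
  {"claw": -0.6,"slide": [1.1,-1.3,45],"delta_rot": [0,0,0]},
  {"claw": -0.6,"slide": [1.1,-1.3,45],"delta_rot": [0,0,0]},
  {"claw": -0.6,"slide": [1.1,-1.3,45],"delta_rot": [0,0,0]},
])

```text
time: 5.05
position: [0.4221, 0.0819, 0.0424]
tool_rot: [2.143, 2.296, 0.002]
ft_force: [-0.1, 0.9, -0.5]
grip_width: 0.342
grip_force: 20.0
```

send_rows([
  {"claw": -0.6,"slide": [0,0,3],"delta_rot": [0,0,0]},
  {"claw": -0.6,"slide": [0,0,5.5],"delta_rot": [0,0,0]},
  {"claw": -0.6,"slide": [0,0,5.5],"delta_rot": [0,0,0]},
])

```text
time: 5.35
position: [0.4213, 0.0822, 0.0364]
tool_rot: [2.142, 2.298, 0.001]
ft_force: [-0.6, 0.0, -0.7]
grip_width: 0.344
grip_force: 20.0
```

```bash
python3 plan.py 422,81,94:35.2
```

```text
t 5.35 p [421.3  82.2  36.4] rv [2.142e+00 2.298e+00 1.000e-03] w 29.9 F [-0.6  0.  -0.7]
422,81,94:35.2 L2
   [-1.2, 0.6, 1.2] [0.001, -0.0, 0.0]
```

Nudge, open to 52 mm, then lift.

send_rows([
  {"claw": -0.6,"slide": [-1.2,0.6,1.2],"delta_rot": [0,0,0]},
  {"claw": -0.6,"slide": [-1.2,0.6,1.2],"delta_rot": [0,0,0]},
  {"claw": -0.1,"slide": [-1.2,0.6,1.2],"delta_rot": [0,0,0]},
  {"claw": 0.2,"slide": [-1.2,0.6,1.2],"delta_rot": [0,0,0]},
  {"claw": 0.2,"slide": [-1.2,0.6,1.2],"delta_rot": [0,0,0]},
])

```text
time: 5.85
position: [0.4221, 0.0809, 0.0353]
tool_rot: [2.142, 2.297, 0.001]
ft_force: [0.7, 0.1, -0.4]
grip_width: 0.531
grip_force: 0.0
```

send_rows([
  {"claw": 0.2,"slide": [0,0,0],"delta_rot": [0,0,0]},
  {"claw": 0.2,"slide": [0,0,-30],"delta_rot": [0,0,0]},
  {"claw": 0.2,"slide": [0,0,-80],"delta_rot": [0,0,0]},
  {"claw": 0.2,"slide": [0,0,-80],"delta_rot": [0,0,0]},
])

```text
time: 6.25
position: [0.4262, 0.0821, 0.1208]
tool_rot: [2.139, 2.294, 0.017]
ft_force: [1.3, 0.6, 0.8]
grip_width: 0.597
grip_force: 0.0
```

```bash
python3 plan.py ym:115
```

```text
t 6.25 p [426.2  82.1 120.8] rv [2.139 2.294 0.017] w 51.9 F [1.3 0.6 0.8]
ym:115 L267
   [-133.4, 0.5, 2.4] [0.006, 0.001, -0.553]
   [-113.7, -69.7, 2.5] [0.006, 0.001, -0.553]
```

send_rows([
  {"claw": 0.2,"slide": [-133,0.5,0],"delta_rot": [0,0,-0.553]},
  {"claw": 0.2,"slide": [-133,0.5,0],"delta_rot": [0,0,-0.553]},
  {"claw": 0.2,"slide": [-133,0.5,0],"delta_rot": [0,0,-0.553]},
  {"claw": 0.2,"slide": [-133,0.5,0],"delta_rot": [0,0,-0.553]},
  {"claw": 0.2,"slide": [-133,0.5,0],"delta_rot": [0,0,-0.553]},
])

```text
time: 6.75
position: [0.4316, -0.0535, 0.1152]
tool_rot: [1.437, 2.793, 0.001]
ft_force: [-0.2, 0.3, 0.8]
grip_width: 0.594
grip_force: 0.0
```

send_rows([
  {"claw": 0.2,"slide": [-114,-70,0],"delta_rot": [0,0,-0.553]},
  {"claw": 0.2,"slide": [-114,-70,0],"delta_rot": [0,0,-0.553]},
  {"claw": 0.2,"slide": [-114,-70,0],"delta_rot": [0,0,-0.553]},
  {"claw": 0.2,"slide": [-114,-70,0],"delta_rot": [0,0,-0.553]},
  {"claw": 0.2,"slide": [-114,-70,0],"delta_rot": [0,0,-0.553]},
])

```text
time: 7.25
position: [0.4416, -0.1872, 0.1153]
tool_rot: [0.618, 3.079, -0.002]
ft_force: [-0.7, -0.5, -0.1]
grip_width: 0.601
grip_force: 0.0
```

send_rows([
  {"claw": 0.2,"slide": [0,0,0],"delta_rot": [0,0,0]},
  {"claw": 0.2,"slide": [0,0,0],"delta_rot": [0,0,0]},
  {"claw": 0.2,"slide": [0,0,0],"delta_rot": [0,0,0]},
  {"claw": 0.2,"slide": [0,0,0],"delta_rot": [0,0,0]},
])

```text
time: 7.65
position: [0.4417, -0.1842, 0.1152]
tool_rot: [0.615, 3.08, 0.001]
ft_force: [0.1, 0.2, 0.4]
grip_width: 0.596
grip_force: 0.0
```

```bash
cat > chk.py <<'E'
from meas import *
import sys
k=sys.argv[1]; d=ctrl.get_image("top"); cv2.imwrite(f"pics/top_{k}.png",d["color"])
M=masks(d["color"]); n=SE[k][1]; v=d["color"].max(2)
m=(M[k]|(v>85)) ; fg=fillnear(v>85)
print("nest",rect(d,fg,n,.008)[0])
x,y=n; cv2.imwrite(f"pics/n_{k}.png",cv2.resize(d["color"][y-30:y+30,x-40:x+40],None,fx=8,fy=8,interpolation=cv2.INTER_CUBIC))
E
python3 plan.py ym:26; python3 chk.py red
```

```text
t 7.65 p [ 441.7 -184.2  115.2] rv [6.15e-01 3.08e+00 1.00e-03] w 51.9 F [0.1 0.2 0.4]
ym:26 L89
   [-3.6, 1.8, 89.2] [0.001, 0.001, 0.0]
nest [422.2  75.7 422.1  75.7 -86.1  78.4  56. ]
```

View pics/n_red.png

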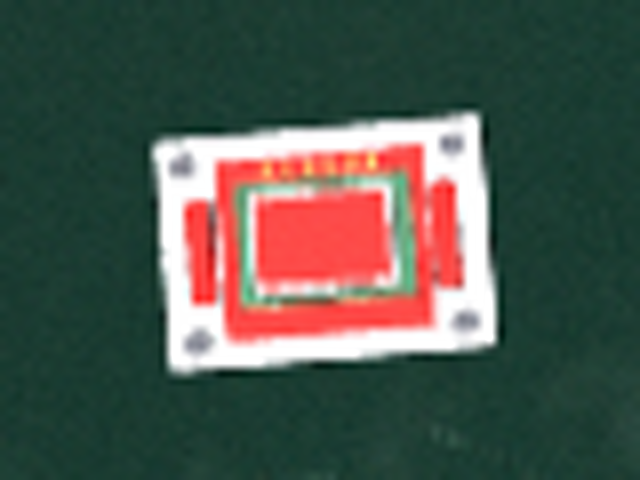

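The enlarged crop shows the red module flat and square between the red stops. Its board spans columns 238–416 and the stops' inner faces are at 216 and 432, so it is within 1 mm of centre. Next, yellow.

send_rows([
  {"claw": 0.2,"slide": [-3.6,1.8,35],"delta_rot": [0,0,0]},
  {"claw": 0.2,"slide": [-3.6,1.8,65],"delta_rot": [0,0,0]},
  {"claw": 0.2,"slide": [-3.6,1.8,80],"delta_rot": [0,0,0]},
  {"claw": 0.2,"slide": [-3.6,1.8,80],"delta_rot": [0,0,0]},
  {"claw": 0.2,"slide": [-3.6,1.8,80],"delta_rot": [0,0,0]},
])

```text
time: 8.2
position: [0.4457, -0.1849, 0.0355]
tool_rot: [0.616, 3.08, -0.0]
ft_force: [0.7, -0.1, 1.1]
grip_width: 0.599
grip_force: 0.0
```

```bash
python3 plan.py ym:26.5
```

```text
t 8.2 p [ 445.7 -184.9   35.5] rv [ 0.616  3.08  -0.   ] w 52.1 F [ 0.7 -0.1  1.1]
ym:26.5 L9
   [0.3, 1.0, 9.0] [-0.0, 0.001, -0.001]
```

send_rows([
  {"claw": 0.2,"slide": [0.3,1,9],"delta_rot": [0,0,0]},
  {"claw": 0.2,"slide": [0.3,1,9],"delta_rot": [0,0,0]},
  {"claw": 0.2,"slide": [0.3,1,9],"delta_rot": [0,0,0]},
  {"claw": -0.6,"slide": [0.3,1,9],"delta_rot": [0,0,0]},
  {"claw": -0.6,"slide": [0.3,1,9],"delta_rot": [0,0,0]},
])

```text
time: 8.7
position: [0.4459, -0.1839, 0.0265]
tool_rot: [0.616, 3.079, 0.0]
ft_force: [0.3, -0.5, -0.6]
grip_width: 0.489
grip_force: 0.0
```

send_rows([
  {"claw": -0.6,"slide": [0,0,0],"delta_rot": [0,0,0]},
  {"claw": -0.6,"slide": [0,0,0],"delta_rot": [0,0,0]},
  {"claw": -0.6,"slide": [0,0,0],"delta_rot": [0,0,0]},
])

```text
time: 9.0
position: [0.4457, -0.1838, 0.0264]
tool_rot: [0.616, 3.08, 0.0]
ft_force: [0.5, -1.0, 0.5]
grip_width: 0.342
grip_force: 20.0
```

send_rows([
  {"claw": -0.6,"slide": [0,0,-30],"delta_rot": [0,0,0]},
  {"claw": -0.6,"slide": [0,0,-70],"delta_rot": [0,0,0]},
  {"claw": -0.6,"slide": [0,0,-70],"delta_rot": [0,0,0]},
  {"claw": -0.6,"slide": [0,0,-70],"delta_rot": [0,0,0]},
])

```text
time: 9.4
position: [0.4463, -0.1836, 0.0968]
tool_rot: [0.615, 3.078, 0.002]
ft_force: [-0.7, -0.0, -0.6]
grip_width: 0.341
grip_force: 20.0
```

```bash
python3 plan.py yn:96
```

```text
t 9.4 p [ 446.3 -183.6   96.8] rv [6.150e-01 3.078e+00 2.000e-03] w 29.7 F [-0.7 -0.  -0.6]
yn:96 L303
   [0.9, 101.0, 0.5] [0.001, 0.0, 0.482]
   [47.6, 89.1, 0.4] [0.001, 0.0, 0.482]
   [83.5, 57.0, 0.3] [0.001, 0.0, 0.482]
```

send_rows([
  {"claw": -0.6,"slide": [1,101,0],"delta_rot": [0,0,0.482]},
  {"claw": -0.6,"slide": [1,101,0],"delta_rot": [0,0,0.482]},
  {"claw": -0.6,"slide": [1,101,0],"delta_rot": [0,0,0.482]},
  {"claw": -0.6,"slide": [1,101,0],"delta_rot": [0,0,0.482]},
])

```text
time: 9.8
position: [0.4832, -0.0869, 0.0946]
tool_rot: [-1.332, -2.843, 0.001]
ft_force: [-0.4, -0.3, -0.5]
grip_width: 0.344
grip_force: 20.0
```

send_rows([
  {"claw": -0.6,"slide": [47.6,89,0],"delta_rot": [0,0,0.482]},
  {"claw": -0.6,"slide": [47.6,89,0],"delta_rot": [0,0,0.482]},
  {"claw": -0.6,"slide": [47.6,89,0],"delta_rot": [0,0,0.482]},
  {"claw": -0.6,"slide": [47.6,89,0],"delta_rot": [0,0,0.482]},
])

```text
time: 10.2
position: [0.5207, 0.0055, 0.0943]
tool_rot: [-1.973, -2.444, 0.004]
ft_force: [-0.5, -1.5, -0.7]
grip_width: 0.342
grip_force: 20.0
```

send_rows([
  {"claw": -0.6,"slide": [83.5,57,0],"delta_rot": [0,0,0.482]},
  {"claw": -0.6,"slide": [83.5,57,0],"delta_rot": [0,0,0.482]},
  {"claw": -0.6,"slide": [83.5,57,0],"delta_rot": [0,0,0.482]},
  {"claw": -0.6,"slide": [83.5,57,0],"delta_rot": [0,0,0.482]},
])

```text
time: 10.6
position: [0.5587, 0.0983, 0.0942]
tool_rot: [2.498, 1.904, -0.005]
ft_force: [-0.1, -1.8, -0.4]
grip_width: 0.346
grip_force: 20.0
```

send_rows([
  {"claw": -0.6,"slide": [0,0,0],"delta_rot": [0,0,0]},
  {"claw": -0.6,"slide": [0,0,0],"delta_rot": [0,0,0]},
  {"claw": -0.6,"slide": [0,0,0],"delta_rot": [0,0,0]},
  {"claw": -0.6,"slide": [0,0,0],"delta_rot": [0,0,0]},
])

```text
time: 11.0
position: [0.5595, 0.0961, 0.0964]
tool_rot: [2.501, 1.901, 0.001]
ft_force: [-0.2, 0.3, 0.4]
grip_width: 0.346
grip_force: 20.0
```

```bash
python3 plan.py yn:34.5
```

```text
t 11.0 p [559.5  96.1  96.4] rv [2.501e+00 1.901e+00 1.000e-03] w 30.1 F [-0.2  0.3  0.4]
yn:34.5 L62
   [1.3, 0.5, 61.9] [0.001, -0.001, -0.002]
```

send_rows([
  {"claw": -0.6,"slide": [1.3,0.5,30],"delta_rot": [0,0,0]},
  {"claw": -0.6,"slide": [1.3,0.5,48],"delta_rot": [0,0,0]},
  {"claw": -0.6,"slide": [1.3,0.5,55],"delta_rot": [0,0,0]},
  {"claw": -0.6,"slide": [1.3,0.5,55],"delta_rot": [0,0,0]},
  {"claw": -0.6,"slide": [1.3,0.5,55],"delta_rot": [0,0,0]},
])

```text
time: 11.5
position: [0.5612, 0.0979, 0.0421]
tool_rot: [2.5, 1.901, 0.003]
ft_force: [-0.6, -0.4, 0.2]
grip_width: 0.348
grip_force: 20.0
```

```bash
python3 plan.py yn:34.5
```

```text
t 11.5 p [561.2  97.9  42.1] rv [2.5   1.901 0.003] w 30.3 F [-0.6 -0.4  0.2]
yn:34.5 L8
   [-0.9, -0.6, 7.6] [0.002, -0.001, -0.001]
```

send_rows([
  {"claw": -0.6,"slide": [-0.9,-0.6,4],"delta_rot": [0,0,0]},
  {"claw": -0.6,"slide": [-0.9,-0.6,7.5],"delta_rot": [0,0,0]},
  {"claw": -0.6,"slide": [-0.9,-0.6,7.5],"delta_rot": [0,0,0]},
  {"claw": -0.6,"slide": [-0.9,-0.6,7.5],"delta_rot": [0,0,0]},
  {"claw": -0.1,"slide": [-0.9,-0.6,7.5],"delta_rot": [0,0,0]},
])

```text
time: 12.0
position: [0.5598, 0.0974, 0.034]
tool_rot: [2.5, 1.902, 0.001]
ft_force: [-0.0, 0.7, 0.4]
grip_width: 0.377
grip_force: 0.0
```

send_rows([
  {"claw": 0.2,"slide": [0,0,0],"delta_rot": [0,0,0]},
  {"claw": 0.2,"slide": [0,0,0],"delta_rot": [0,0,0]},
  {"claw": 0.2,"slide": [0,0,0],"delta_rot": [0,0,0]},
  {"claw": 0.2,"slide": [0,0,-40],"delta_rot": [0,0,0]},
  {"claw": 0.2,"slide": [0,0,-80],"delta_rot": [0,0,0]},
])

```text
time: 12.5
position: [0.5584, 0.097, 0.1135]
tool_rot: [2.5, 1.902, -0.005]
ft_force: [1.3, 0.6, -0.4]
grip_width: 0.593
grip_force: 0.0
```

```bash
python3 plan.py bm:115
```

```text
t 12.5 p [558.4  97.  113.5] rv [ 2.5    1.902 -0.005] w 51.6 F [ 1.3  0.6 -0.4]
bm:115 L404
   [-194.7, 53.4, -0.3] [-0.001, 0.001, -0.057]
   [-197.5, 42.3, -0.5] [-0.001, 0.001, -0.057]
```

```bash
python3 plan.py 480,-190,78:115 bm:115
```

```text
t 12.5 p [558.4  97.  113.5] rv [ 2.5    1.902 -0.005] w 51.6 F [ 1.3  0.6 -0.4]
480,-190,78:115 L297
   [-148.7, 0.5, -0.4] [-0.001, 0.001, -0.03]
   [-148.7, -4.0, -0.6] [-0.001, 0.001, -0.03]
bm:115 L140
   [-98.3, 99.9, 0.0] [0.0, 0.0, -0.052]
```

send_rows([
  {"claw": 0.2,"slide": [-149,0.5,0],"delta_rot": [0,0,-0.03]},
  {"claw": 0.2,"slide": [-149,0.5,0],"delta_rot": [0,0,-0.03]},
  {"claw": 0.2,"slide": [-149,0.5,0],"delta_rot": [0,0,-0.03]},
  {"claw": 0.2,"slide": [-149,0.5,0],"delta_rot": [0,0,-0.03]},
])

```text
time: 12.9
position: [0.5181, -0.0543, 0.1142]
tool_rot: [2.481, 1.925, -0.001]
ft_force: [0.5, 0.2, 0.1]
grip_width: 0.603
grip_force: 0.0
```

send_rows([
  {"claw": 0.2,"slide": [-149,-4,0],"delta_rot": [0,0,-0.03]},
  {"claw": 0.2,"slide": [-149,-4,0],"delta_rot": [0,0,-0.03]},
  {"claw": 0.2,"slide": [-149,-4,0],"delta_rot": [0,0,-0.03]},
  {"claw": 0.2,"slide": [-149,-4,0],"delta_rot": [0,0,-0.03]},
])

```text
time: 13.3
position: [0.4783, -0.1977, 0.1144]
tool_rot: [2.451, 1.961, -0.002]
ft_force: [-0.4, -0.0, -0.0]
grip_width: 0.6
grip_force: 0.0
```

send_rows([
  {"claw": 0.2,"slide": [-98,100,0],"delta_rot": [0,0,-0.052]},
  {"claw": 0.2,"slide": [-98,100,0],"delta_rot": [0,0,-0.052]},
  {"claw": 0.2,"slide": [-98,100,0],"delta_rot": [0,0,-0.052]},
  {"claw": 0.2,"slide": [-98,100,0],"delta_rot": [0,0,-0.052]},
])

```text
time: 13.7
position: [0.5595, -0.3117, 0.113]
tool_rot: [2.391, 2.032, -0.006]
ft_force: [-1.2, -0.4, 0.6]
grip_width: 0.596
grip_force: 0.0
```

send_rows([
  {"claw": 0.2,"slide": [0,0,0],"delta_rot": [0,0,0]},
  {"claw": 0.2,"slide": [0,0,0],"delta_rot": [0,0,0]},
  {"claw": 0.2,"slide": [0,0,0],"delta_rot": [0,0,0]},
  {"claw": 0.2,"slide": [0,0,0],"delta_rot": [0,0,0]},
])

```text
time: 14.1
position: [0.5587, -0.3052, 0.1141]
tool_rot: [2.388, 2.041, 0.003]
ft_force: [0.3, 0.7, -0.5]
grip_width: 0.601
grip_force: 0.0
```

```bash
python3 plan.py bm:36; python3 chk.py yellow
```

```text
t 14.1 p [ 558.7 -305.2  114.1] rv [2.388 2.041 0.003] w 52.3 F [ 0.3  0.7 -0.5]
bm:36 L78
   [-2.0, -1.2, 78.1] [0.001, -0.001, 0.001]
nest [560.   96.9 559.8  96.8  74.6  79.1  56.1]
```

View pics/n_yellow.png

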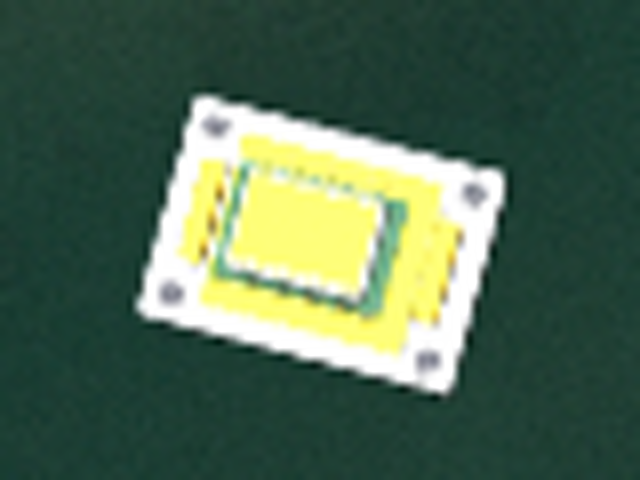

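The yellow module is between its stops but looks shifted towards the left stop: board centre is about (311,239) in the crop and plate centre about (322,244). I'll measure it by its label.

```bash
cat > off.py <<'E'
from meas import *
import sys
d=ctrl.get_image("top"); im=d["color"]; M=masks(im); N=dict(red=(422.3,76,94),yellow=(560.4,97.2,74.6),blue=(450.5,228.2,98.8),black=(554.1,291.1,102.2))
for k in sys.argv[1:]:
    x,y,a=N[k]; m,n=SE[k]; H=cv2.cvtColor(im,cv2.COLOR_BGR2HSV)
    g=M[k] if k!="yellow" else (H[...,0]>20)&(H[...,0]<36)&(H[...,1]>90)&(H[...,2]>150)
    # green board ring: convex hull centre at z=9.5mm
    gr=(H[...,0]>55)&(H[...,0]<95)&(H[...,1]>60)&(H[...,2]>75)
    roi=np.zeros(gr.shape,bool); roi[n[1]-16:n[1]+17,n[0]-22:n[0]+23]=1
    pts=np.argwhere(gr&roi)[:,::-1]
    w=ray(d,pts,.0095)[:,:2]*1000
    c,sz,an=cv2.minAreaRect(w.astype(np.float32)); e=np.array(c)-(x,y); t=np.radians(a); u=np.array([np.cos(t),np.sin(t)])
    print(k,"board",np.round(c,1),np.round(sz,1),"long %.1f cross %.1f"%(e@u,e@[u[1],-u[0]]),len(pts))
    g=g&roi
    nn,l,s,cc=cv2.connectedComponentsWithStats(g.astype(np.uint8),connectivity=4)
    for i in range(1,nn):
        if s[i,4]>60:
            q=ray(d,cc[i],.025)[0,:2]*1000; e=q-(x,y); print("   comp",s[i,4],q.round(1),"long %.1f cross %.1f"%(e@u,e@[u[1],-u[0]]))
E
python3 off.py red yellow
```

```text
red board [421.8  81.9] [56.2 65.8] long 5.9 cross -0.1 62
   comp 203 [417.5  69.1] long -6.5 cross -5.3
   comp 158 [423.3  75.3] long -0.8 cross 0.9
yellow board [568.5  98.8] [71.6 41.5] long 3.7 cross 7.4 56
   comp 437 [557.4  91.5] long -6.3 cross -1.3
```

```bash
python3 - <<'E'
from meas import *
d=ctrl.get_image("top"); f=lambda c,z:ray(d,[271-40+(c[0]+.5)/8-.5,224-30+(c[1]+.5)/8-.5],z)[0,:2]*1000
print(f((311,239),.0095),f((304,235),.025),f((322,244),.008))
im=d["color"]; b=im[...,0].astype(int)
n=(271,224); print(im[215:234:3,255:290:3,0])
E
```

```text
[560.98013306  99.1940035 ] [559.87173079  99.33842698] [559.93658719  96.70226818]
[[253 114 124 135 145 118 119 122 145 248 253 254]
 [134  55 230 121 121 118 195 203 122 120 124 233]
 [118 169 127 119 119 121 122 120 121 123 134 250]
 [123 155 123 119 121 120 121 123 140 121 116 158]
 [226 134 197 223 139 121 122 213 138 123 119 254]
 [254 121 101 132  99 153 212 172  93 128 123 254]
 [254 252 203 121 122 123  98 115 122 114  83 254]]
```

Yellow sits about 2.2 mm off lengthwise, towards +y. It's within the stops, and I'll re-centre it at the end since there is time. On with blue.

send_rows([
  {"claw": 0.2,"slide": [-2,-1.2,35],"delta_rot": [0,0,0]},
  {"claw": 0.2,"slide": [-2,-1.2,65],"delta_rot": [0,0,0]},
  {"claw": 0.2,"slide": [-2,-1.2,78],"delta_rot": [0,0,0]},
  {"claw": 0.2,"slide": [-2,-1.2,78],"delta_rot": [0,0,0]},
  {"claw": 0.2,"slide": [-2,-1.2,78],"delta_rot": [0,0,0]},
])

```text
time: 14.75
position: [0.5575, -0.3091, 0.0368]
tool_rot: [2.388, 2.038, 0.001]
ft_force: [0.8, 0.2, -0.2]
grip_width: 0.597
grip_force: 0.0
```

```bash
python3 plan.py bm:26.5
```

```text
t 14.75 p [ 557.5 -309.1   36.8] rv [2.388e+00 2.038e+00 1.000e-03] w 52.0 F [ 0.8  0.2 -0.2]
bm:26.5 L11
   [2.1, -0.6, 10.3] [0.002, 0.001, -0.001]
```

send_rows([
  {"claw": 0.2,"slide": [2,-0.6,10],"delta_rot": [0,0,0]},
  {"claw": 0.2,"slide": [2,-0.6,10],"delta_rot": [0,0,0]},
  {"claw": 0.2,"slide": [2,-0.6,10],"delta_rot": [0,0,0]},
  {"claw": -0.6,"slide": [2,-0.6,10],"delta_rot": [0,0,0]},
  {"claw": -0.6,"slide": [2,-0.6,10],"delta_rot": [0,0,0]},
])

```text
time: 15.25
position: [0.5569, -0.3067, 0.0262]
tool_rot: [2.389, 2.039, 0.001]
ft_force: [1.3, 0.5, 0.2]
grip_width: 0.495
grip_force: 0.0
```

send_rows([
  {"claw": -0.6,"slide": [0,0,0],"delta_rot": [0,0,0]},
  {"claw": -0.6,"slide": [0,0,0],"delta_rot": [0,0,0]},
  {"claw": -0.6,"slide": [0,0,0],"delta_rot": [0,0,0]},
])

```text
time: 15.55
position: [0.5567, -0.3066, 0.0259]
tool_rot: [2.389, 2.039, 0.001]
ft_force: [-0.3, -0.1, 1.1]
grip_width: 0.344
grip_force: 20.0
```

send_rows([
  {"claw": -0.6,"slide": [0,0,-30],"delta_rot": [0,0,0]},
  {"claw": -0.6,"slide": [0,0,-70],"delta_rot": [0,0,0]},
  {"claw": -0.6,"slide": [0,0,-70],"delta_rot": [0,0,0]},
  {"claw": -0.6,"slide": [0,0,-70],"delta_rot": [0,0,0]},
])

```text
time: 15.95
position: [0.5573, -0.3068, 0.0967]
tool_rot: [2.388, 2.038, 0.003]
ft_force: [-0.2, -0.7, -1.0]
grip_width: 0.342
grip_force: 20.0
```

```bash
python3 plan.py 480,-190,81:97 460,20,90:97 bn:97
```

```text
t 15.95 p [ 557.3 -306.8   96.7] rv [2.388 2.038 0.003] w 29.8 F [-0.2 -0.7 -1. ]
480,-190,81:97 L140
   [103.2, -94.7, -0.5] [0.003, -0.0, -0.001]
460,20,90:97 L211
   [204.3, -52.6, -0.0] [0.0, 0.0, -0.157]
bn:97 L208
   [208.2, -9.5, -0.0] [0.0, 0.0, -0.154]
```

send_rows([
  {"claw": -0.6,"slide": [103,-95,0],"delta_rot": [0,0,0]},
  {"claw": -0.6,"slide": [103,-95,0],"delta_rot": [0,0,0]},
  {"claw": -0.6,"slide": [103,-95,0],"delta_rot": [0,0,0]},
  {"claw": -0.6,"slide": [103,-95,0],"delta_rot": [0,0,0]},
])

```text
time: 16.35
position: [0.4755, -0.1828, 0.0929]
tool_rot: [-2.376, -2.042, -0.001]
ft_force: [0.1, 1.1, -0.4]
grip_width: 0.345
grip_force: 20.0
```

send_rows([
  {"claw": -0.6,"slide": [204,-52.6,0],"delta_rot": [0,0,-0.157]},
  {"claw": -0.6,"slide": [204,-52.6,0],"delta_rot": [0,0,-0.157]},
  {"claw": -0.6,"slide": [204,-52.6,0],"delta_rot": [0,0,-0.157]},
  {"claw": -0.6,"slide": [204,-52.6,0],"delta_rot": [0,0,-0.157]},
  {"claw": -0.6,"slide": [204,-52.6,0],"delta_rot": [0,0,-0.157]},
])

```text
time: 16.85
position: [0.458, 0.0258, 0.095]
tool_rot: [-2.212, -2.228, -0.001]
ft_force: [0.6, -0.6, -0.3]
grip_width: 0.346
grip_force: 20.0
```

send_rows([
  {"claw": -0.6,"slide": [208,-9.5,0],"delta_rot": [0,0,-0.154]},
  {"claw": -0.6,"slide": [208,-9.5,0],"delta_rot": [0,0,-0.154]},
  {"claw": -0.6,"slide": [208,-9.5,0],"delta_rot": [0,0,-0.154]},
  {"claw": -0.6,"slide": [208,-9.5,0],"delta_rot": [0,0,-0.154]},
  {"claw": -0.6,"slide": [208,-9.5,0],"delta_rot": [0,0,-0.154]},
])

```text
time: 17.35
position: [0.4488, 0.2341, 0.0949]
tool_rot: [-2.035, -2.393, -0.001]
ft_force: [0.1, -0.7, -0.8]
grip_width: 0.34
grip_force: 20.0
```

send_rows([
  {"claw": -0.6,"slide": [0,0,0],"delta_rot": [0,0,0]},
  {"claw": -0.6,"slide": [0,0,0],"delta_rot": [0,0,0]},
  {"claw": -0.6,"slide": [0,0,0],"delta_rot": [0,0,0]},
  {"claw": -0.6,"slide": [0,0,0],"delta_rot": [0,0,0]},
])

```text
time: 17.75
position: [0.4503, 0.2261, 0.0957]
tool_rot: [2.049, 2.381, 0.0]
ft_force: [0.3, -0.6, -0.8]
grip_width: 0.34
grip_force: 20.0
```

```bash
python3 plan.py bn:34
```

```text
t 17.75 p [450.3 226.1  95.7] rv [2.049 2.381 0.   ] w 29.6 F [ 0.3 -0.6 -0.8]
bn:34 L62
   [2.1, 0.4, 61.7] [0.0, 0.0, -0.004]
```

send_rows([
  {"claw": -0.6,"slide": [2,0.4,30],"delta_rot": [0,0,-0.004]},
  {"claw": -0.6,"slide": [2,0.4,48],"delta_rot": [0,0,-0.004]},
  {"claw": -0.6,"slide": [2,0.4,54],"delta_rot": [0,0,-0.004]},
  {"claw": -0.6,"slide": [2,0.4,54],"delta_rot": [0,0,-0.004]},
  {"claw": -0.6,"slide": [2,0.4,54],"delta_rot": [0,0,-0.004]},
])

```text
time: 18.25
position: [0.4508, 0.2298, 0.0425]
tool_rot: [2.041, 2.387, 0.003]
ft_force: [-0.4, 0.3, 0.1]
grip_width: 0.346
grip_force: 20.0
```

```bash
python3 plan.py bn:34
```

```text
t 18.25 p [450.8 229.8  42.5] rv [2.041 2.387 0.003] w 30.1 F [-0.4  0.3  0.1]
bn:34 L9
   [-1.5, -0.5, 8.5] [0.002, -0.0, 0.003]
```

send_rows([
  {"claw": -0.6,"slide": [-1.5,-0.5,4],"delta_rot": [0,0,0]},
  {"claw": -0.6,"slide": [-1.5,-0.5,8.3],"delta_rot": [0,0,0]},
  {"claw": -0.6,"slide": [-1.5,-0.5,8.3],"delta_rot": [0,0,0]},
  {"claw": -0.6,"slide": [-1.5,-0.5,8.3],"delta_rot": [0,0,0]},
  {"claw": -0.1,"slide": [-1.5,-0.5,8.3],"delta_rot": [0,0,0]},
])

```text
time: 18.75
position: [0.4499, 0.2284, 0.0335]
tool_rot: [2.04, 2.388, 0.001]
ft_force: [-0.0, 0.1, 0.3]
grip_width: 0.376
grip_force: 0.0
```

send_rows([
  {"claw": 0.2,"slide": [0,0,0],"delta_rot": [0,0,0]},
  {"claw": 0.2,"slide": [0,0,0],"delta_rot": [0,0,0]},
  {"claw": 0.2,"slide": [0,0,0],"delta_rot": [0,0,0]},
  {"claw": 0.2,"slide": [0,0,-40],"delta_rot": [0,0,0]},
  {"claw": 0.2,"slide": [0,0,-80],"delta_rot": [0,0,0]},
])

```text
time: 19.25
position: [0.4487, 0.2274, 0.1132]
tool_rot: [2.04, 2.388, -0.005]
ft_force: [0.3, 0.5, 0.3]
grip_width: 0.597
grip_force: 0.0
```

```bash
python3 plan.py 450,0,65:115 km:115
```

```text
t 19.25 p [448.7 227.4 113.2] rv [ 2.04   2.388 -0.005] w 51.9 F [0.3 0.5 0.3]
450,0,65:115 L227
   [-112.4, -17.1, -0.5] [-0.001, 0.002, 0.297]
   [-112.5, 16.5, -0.7] [-0.001, 0.002, 0.297]
km:115 L288
   [-131.3, 59.3, 0.0] [0.0, -0.0, 0.283]
   [-109.5, 93.6, 0.0] [0.0, -0.0, 0.283]
```

send_rows([
  {"claw": 0.2,"slide": [-112.5,-17,0],"delta_rot": [0,0,0.297]},
  {"claw": 0.2,"slide": [-112.5,-17,0],"delta_rot": [0,0,0.297]},
  {"claw": 0.2,"slide": [-112.5,-17,0],"delta_rot": [0,0,0.297]},
])

```text
time: 19.55
position: [0.4504, 0.1094, 0.1135]
tool_rot: [2.38, 2.05, 0.0]
ft_force: [0.6, -0.4, 0.4]
grip_width: 0.598
grip_force: 0.0
```

send_rows([
  {"claw": 0.2,"slide": [-112.5,16.5,0],"delta_rot": [0,0,0.297]},
  {"claw": 0.2,"slide": [-112.5,16.5,0],"delta_rot": [0,0,0.297]},
  {"claw": 0.2,"slide": [-112.5,16.5,0],"delta_rot": [0,0,0.297]},
])

```text
time: 19.85
position: [0.4508, -0.0041, 0.1135]
tool_rot: [2.657, 1.676, 0.001]
ft_force: [-0.3, -0.5, 0.1]
grip_width: 0.603
grip_force: 0.0
```

send_rows([
  {"claw": 0.2,"slide": [-131,59,0],"delta_rot": [0,0,0.283]},
  {"claw": 0.2,"slide": [-131,59,0],"delta_rot": [0,0,0.283]},
  {"claw": 0.2,"slide": [-131,59,0],"delta_rot": [0,0,0.283]},
  {"claw": 0.2,"slide": [-131,59,0],"delta_rot": [0,0,0.283]},
])

```text
time: 20.25
position: [0.4487, -0.1487, 0.114]
tool_rot: [2.863, 1.285, 0.0]
ft_force: [-1.0, 0.1, 0.5]
grip_width: 0.6
grip_force: 0.0
```

send_rows([
  {"claw": 0.2,"slide": [-109.5,93.6,0],"delta_rot": [0,0,0.283]},
  {"claw": 0.2,"slide": [-109.5,93.6,0],"delta_rot": [0,0,0.283]},
  {"claw": 0.2,"slide": [-109.5,93.6,0],"delta_rot": [0,0,0.283]},
  {"claw": 0.2,"slide": [-109.5,93.6,0],"delta_rot": [0,0,0.283]},
])

```text
time: 20.65
position: [0.4449, -0.2942, 0.1136]
tool_rot: [3.014, 0.865, -0.004]
ft_force: [-0.4, 0.2, 0.6]
grip_width: 0.598
grip_force: 0.0
```

send_rows([
  {"claw": 0.2,"slide": [0,0,0],"delta_rot": [0,0,0]},
  {"claw": 0.2,"slide": [0,0,0],"delta_rot": [0,0,0]},
  {"claw": 0.2,"slide": [0,0,0],"delta_rot": [0,0,0]},
  {"claw": 0.2,"slide": [0,0,0],"delta_rot": [0,0,0]},
])

```text
time: 21.05
position: [0.4483, -0.2848, 0.1134]
tool_rot: [-3.013, -0.885, -0.002]
ft_force: [-0.6, 0.3, 0.2]
grip_width: 0.601
grip_force: 0.0
```

```bash
python3 plan.py km:36; python3 chk.py blue; python3 off.py blue
```

```text
t 21.05 p [ 448.3 -284.8  113.4] rv [-3.013e+00 -8.850e-01 -2.000e-03] w 52.3 F [-0.6  0.3  0.2]
km:36 L77
   [-3.4, 1.8, 77.4] [-0.0, -0.002, 0.003]
nest [450.2 227.4 450.2 227.3 -80.9  78.8  56. ]
blue board [448.6 237.1] [56.1 58.3] long 9.1 cross -0.5 69
   comp 187 [445.2 211.3] long -15.9 cross -7.8
   comp 165 [450.4 228.5] long 0.3 cross -0.1
```

View pics/n_blue.png

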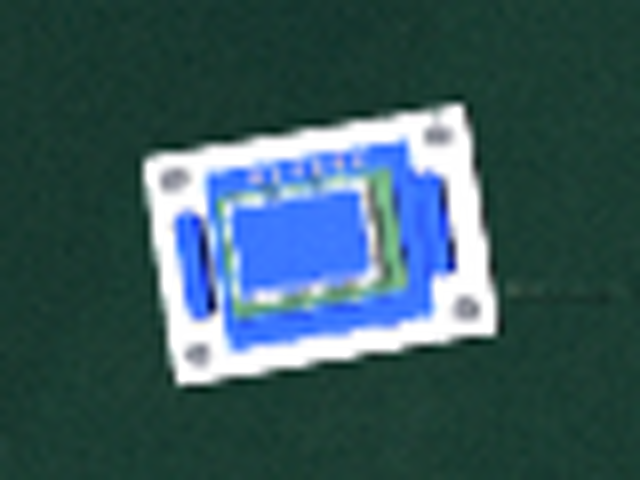

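Blue sits flat and square between its stops, and its label is within 0.5 mm of the nest centre. Next, black.

send_rows([
  {"claw": 0.2,"slide": [-3.4,1.8,35],"delta_rot": [0,0,0]},
  {"claw": 0.2,"slide": [-3.4,1.8,65],"delta_rot": [0,0,0]},
  {"claw": 0.2,"slide": [-3.4,1.8,77],"delta_rot": [0,0,0]},
  {"claw": 0.2,"slide": [-3.4,1.8,77],"delta_rot": [0,0,0]},
  {"claw": 0.2,"slide": [-3.4,1.8,77],"delta_rot": [0,0,0]},
])

```text
time: 21.65
position: [0.4461, -0.2906, 0.0374]
tool_rot: [3.015, 0.88, 0.002]
ft_force: [-0.3, 0.4, -0.4]
grip_width: 0.599
grip_force: 0.0
```

```bash
python3 plan.py km:26.5
```

```text
t 21.65 p [ 446.1 -290.6   37.4] rv [3.015e+00 8.800e-01 2.000e-03] w 52.1 F [-0.3  0.4 -0.4]
km:26.5 L11
   [1.7, -1.9, 10.9] [0.001, -0.001, -0.001]
```

send_rows([
  {"claw": 0.2,"slide": [1.7,-1.9,10.5],"delta_rot": [0,0,0]},
  {"claw": 0.2,"slide": [1.7,-1.9,10.5],"delta_rot": [0,0,0]},
  {"claw": 0.2,"slide": [1.7,-1.9,10.5],"delta_rot": [0,0,0]},
  {"claw": -0.6,"slide": [1.7,-1.9,10.5],"delta_rot": [0,0,0]},
  {"claw": -0.6,"slide": [1.7,-1.9,10.5],"delta_rot": [0,0,0]},
])

```text
time: 22.15
position: [0.4461, -0.2878, 0.0262]
tool_rot: [3.015, 0.88, 0.002]
ft_force: [-0.4, 0.3, 0.5]
grip_width: 0.496
grip_force: 0.0
```

send_rows([
  {"claw": -0.6,"slide": [0,0,0],"delta_rot": [0,0,0]},
  {"claw": -0.6,"slide": [0,0,0],"delta_rot": [0,0,0]},
  {"claw": -0.6,"slide": [0,0,0],"delta_rot": [0,0,0]},
])

```text
time: 22.45
position: [0.446, -0.2878, 0.0261]
tool_rot: [3.015, 0.88, 0.001]
ft_force: [-0.1, 0.5, 0.8]
grip_width: 0.339
grip_force: 20.0
```

send_rows([
  {"claw": -0.6,"slide": [0,0,-30],"delta_rot": [0,0,0]},
  {"claw": -0.6,"slide": [0,0,-70],"delta_rot": [0,0,0]},
  {"claw": -0.6,"slide": [0,0,-70],"delta_rot": [0,0,0]},
  {"claw": -0.6,"slide": [0,0,-70],"delta_rot": [0,0,0]},
])

```text
time: 22.85
position: [0.4465, -0.2876, 0.0965]
tool_rot: [3.015, 0.88, 0.004]
ft_force: [0.4, 0.3, 0.1]
grip_width: 0.343
grip_force: 20.0
```

```bash
python3 plan.py 460,0,70:97 kn:97
```

```text
t 22.85 p [ 446.5 -287.6   96.5] rv [3.015 0.88  0.004] w 29.8 F [0.4 0.3 0.1]
460,0,70:97 L288
   [83.1, -117.6, -0.2] [0.001, -0.001, -0.327]
   [116.4, -84.7, -0.2] [0.001, -0.001, -0.327]
kn:97 L306
   [152.9, -5.6, -0.0] [0.0, 0.0, -0.281]
   [148.4, 37.0, 0.0] [0.0, 0.0, -0.281]
```

send_rows([
  {"claw": -0.6,"slide": [83,-117.6,0],"delta_rot": [0,0,-0.327]},
  {"claw": -0.6,"slide": [83,-117.6,0],"delta_rot": [0,0,-0.327]},
  {"claw": -0.6,"slide": [83,-117.6,0],"delta_rot": [0,0,-0.327]},
  {"claw": -0.6,"slide": [83,-117.6,0],"delta_rot": [0,0,-0.327]},
])

```text
time: 23.25
position: [0.4523, -0.1359, 0.0942]
tool_rot: [-2.82, -1.373, 0.0]
ft_force: [-0.2, 0.2, 0.2]
grip_width: 0.341
grip_force: 20.0
```

send_rows([
  {"claw": -0.6,"slide": [116.4,-84.7,0],"delta_rot": [0,0,-0.327]},
  {"claw": -0.6,"slide": [116.4,-84.7,0],"delta_rot": [0,0,-0.327]},
  {"claw": -0.6,"slide": [116.4,-84.7,0],"delta_rot": [0,0,-0.327]},
  {"claw": -0.6,"slide": [116.4,-84.7,0],"delta_rot": [0,0,-0.327]},
])

```text
time: 23.65
position: [0.4586, 0.0061, 0.0949]
tool_rot: [-2.563, -1.814, 0.0]
ft_force: [-0.2, -0.8, -0.3]
grip_width: 0.345
grip_force: 20.0
```

send_rows([
  {"claw": -0.6,"slide": [153,-5.6,0],"delta_rot": [0,0,-0.281]},
  {"claw": -0.6,"slide": [153,-5.6,0],"delta_rot": [0,0,-0.281]},
  {"claw": -0.6,"slide": [153,-5.6,0],"delta_rot": [0,0,-0.281]},
  {"claw": -0.6,"slide": [153,-5.6,0],"delta_rot": [0,0,-0.281]},
])

```text
time: 24.05
position: [0.507, 0.1521, 0.0946]
tool_rot: [2.286, 2.154, 0.001]
ft_force: [0.1, 0.7, -0.8]
grip_width: 0.344
grip_force: 20.0
```

send_rows([
  {"claw": -0.6,"slide": [148.4,37,0],"delta_rot": [0,0,-0.281]},
  {"claw": -0.6,"slide": [148.4,37,0],"delta_rot": [0,0,-0.281]},
  {"claw": -0.6,"slide": [148.4,37,0],"delta_rot": [0,0,-0.281]},
  {"claw": -0.6,"slide": [148.4,37,0],"delta_rot": [0,0,-0.281]},
])

```text
time: 24.45
position: [0.553, 0.2981, 0.0938]
tool_rot: [-1.963, -2.452, -0.001]
ft_force: [-0.9, 0.7, 0.3]
grip_width: 0.338
grip_force: 20.0
```

send_rows([
  {"claw": -0.6,"slide": [0,0,0],"delta_rot": [0,0,0]},
  {"claw": -0.6,"slide": [0,0,0],"delta_rot": [0,0,0]},
  {"claw": -0.6,"slide": [0,0,0],"delta_rot": [0,0,0]},
  {"claw": -0.6,"slide": [0,0,0],"delta_rot": [0,0,0]},
])

```text
time: 24.85
position: [0.5535, 0.2893, 0.0961]
tool_rot: [1.976, 2.442, 0.0]
ft_force: [0.8, 0.1, 0.2]
grip_width: 0.346
grip_force: 20.0
```

```bash
python3 plan.py kn:34.3
```

```text
t 24.85 p [553.5 289.3  96.1] rv [1.976 2.442 0.   ] w 30.1 F [0.8 0.1 0.2]
kn:34.3 L62
   [1.6, 0.9, 61.8] [0.0, 0.0, -0.002]
```

send_rows([
  {"claw": -0.6,"slide": [1.6,0.9,30],"delta_rot": [0,0,0]},
  {"claw": -0.6,"slide": [1.6,0.9,48],"delta_rot": [0,0,0]},
  {"claw": -0.6,"slide": [1.6,0.9,54],"delta_rot": [0,0,0]},
  {"claw": -0.6,"slide": [1.6,0.9,54],"delta_rot": [0,0,0]},
  {"claw": -0.6,"slide": [1.6,0.9,54],"delta_rot": [0,0,0]},
])

```text
time: 25.35
position: [0.5545, 0.2928, 0.0427]
tool_rot: [1.972, 2.444, 0.002]
ft_force: [0.3, -0.4, -0.6]
grip_width: 0.343
grip_force: 20.0
```

```bash
python3 plan.py kn:34.3
```

```text
t 25.35 p [554.5 292.8  42.7] rv [1.972e+00 2.444e+00 2.000e-03] w 29.8 F [ 0.3 -0.4 -0.6]
kn:34.3 L9
   [-1.6, -0.8, 8.4] [0.001, 0.0, -0.0]
```

send_rows([
  {"claw": -0.6,"slide": [-1.6,-0.8,4],"delta_rot": [0,0,0]},
  {"claw": -0.6,"slide": [-1.6,-0.8,8.3],"delta_rot": [0,0,0]},
  {"claw": -0.6,"slide": [-1.6,-0.8,8.3],"delta_rot": [0,0,0]},
  {"claw": -0.6,"slide": [-1.6,-0.8,8.3],"delta_rot": [0,0,0]},
  {"claw": -0.1,"slide": [-1.6,-0.8,8.3],"delta_rot": [0,0,0]},
])

```text
time: 25.85
position: [0.5536, 0.2912, 0.0338]
tool_rot: [1.972, 2.445, 0.001]
ft_force: [-0.2, 0.1, 0.5]
grip_width: 0.373
grip_force: 0.0
```

send_rows([
  {"claw": 0.2,"slide": [0,0,0],"delta_rot": [0,0,0]},
  {"claw": 0.2,"slide": [0,0,0],"delta_rot": [0,0,0]},
  {"claw": 0.2,"slide": [0,0,0],"delta_rot": [0,0,0]},
  {"claw": 0.2,"slide": [0,0,-40],"delta_rot": [0,0,0]},
  {"claw": 0.2,"slide": [0,0,-80],"delta_rot": [0,0,0]},
])

```text
time: 26.35
position: [0.5524, 0.2906, 0.1133]
tool_rot: [1.973, 2.445, -0.005]
ft_force: [0.5, 1.0, 1.6]
grip_width: 0.598
grip_force: 0.0
```

```bash
python3 plan.py 470,10,90:115
```

```text
t 26.35 p [552.4 290.6 113.3] rv [ 1.973  2.445 -0.005] w 52.0 F [0.5 1.  1.6]
470,10,90:115 L292
   [-128.4, -69.9, -0.4] [-0.001, 0.001, 0.106]
   [-135.1, -55.9, -0.7] [-0.001, 0.001, 0.106]
```

send_rows([
  {"claw": 0.2,"slide": [-180,-90,0],"delta_rot": [0,0,0.1]},
  {"claw": 0.2,"slide": [-180,-90,0],"delta_rot": [0,0,0.1]},
  {"claw": 0.2,"slide": [-180,-90,0],"delta_rot": [0,0,0.1]},
  {"claw": 0.2,"slide": [-180,-90,0],"delta_rot": [0,0,0.1]},
  {"claw": 0.2,"slide": [-180,-90,0],"delta_rot": [0,0,0.1]},
])

```text
time: 26.85
position: [0.502, 0.0886, 0.1136]
tool_rot: [-2.104, -2.332, 0.002]
ft_force: [-0.4, -0.0, -0.1]
grip_width: 0.598
grip_force: 0.0
```

send_rows([
  {"claw": 0.2,"slide": [-180,-20,0],"delta_rot": [0,0,0.1]},
  {"claw": 0.2,"slide": [-180,-20,0],"delta_rot": [0,0,0.1]},
  {"claw": 0.2,"slide": [-180,-20,0],"delta_rot": [0,0,0.1]},
  {"claw": 0.2,"slide": [-180,-20,0],"delta_rot": [0,0,0.1]},
  {"claw": 0.2,"slide": [-180,-20,0],"delta_rot": [0,0,0.1]},
])

```text
time: 27.35
position: [0.5037, -0.0904, 0.1142]
tool_rot: [2.214, 2.225, -0.0]
ft_force: [0.3, 0.8, 0.4]
grip_width: 0.596
grip_force: 0.0
```

send_rows([
  {"claw": 0.2,"slide": [0,0,0],"delta_rot": [0,0,0]},
  {"claw": 0.2,"slide": [0,0,0],"delta_rot": [0,0,0]},
  {"claw": 0.2,"slide": [0,0,0],"delta_rot": [0,0,0]},
  {"claw": 0.2,"slide": [0,0,0],"delta_rot": [0,0,0]},
])

```text
time: 27.75
position: [0.5042, -0.0835, 0.1136]
tool_rot: [2.204, 2.238, 0.001]
ft_force: [0.7, -0.6, -0.7]
grip_width: 0.597
grip_force: 0.0
```

```bash
python3 plan.py; python3 chk.py black; python3 off.py red blue black yellow; python3 - <<'E'
import cv2,numpy as np
a=cv2.imread("pics/n_black.png"); im=cv2.imread("pics/top_black.png")
x,y=271,224; b=cv2.resize(im[y-30:y+30,x-40:x+40],None,fx=8,fy=8,interpolation=cv2.INTER_CUBIC)
cv2.imwrite("pics/pair.png",np.hstack([a[60:420,100:500],b[60:420,100:500]]))
E
```

```text
t 27.75 p [504.2 -83.5 113.6] rv [2.204e+00 2.238e+00 1.000e-03] w 51.9 F [ 0.7 -0.6 -0.7]
nest [553.6 290.1 553.5 290.2 -77.8  78.6  56.1]
red board [422.1  76.5] [56.  76.6] long 0.5 cross -0.1 60
   comp 207 [417.7  69.3] long -6.4 cross -5.0
   comp 158 [423.3  75.3] long -0.8 cross 0.9
blue board [448.6 237.1] [56.1 58.3] long 9.1 cross -0.5 68
   comp 186 [445.2 211.4] long -15.8 cross -7.8
   comp 165 [450.4 228.5] long 0.3 cross -0.1
black board [559.9 293.4] [42.2 42.5] long 1.1 cross 6.2 92
   comp 167 [547.6 271.8] long -17.5 cross -10.5
   comp 146 [554.4 291.5] long 0.3 cross 0.4
yellow board [568.5  98.8] [71.6 41.5] long 3.7 cross 7.4 54
   comp 437 [557.4  91.5] long -6.3 cross -1.3
```

View pics/pair.png

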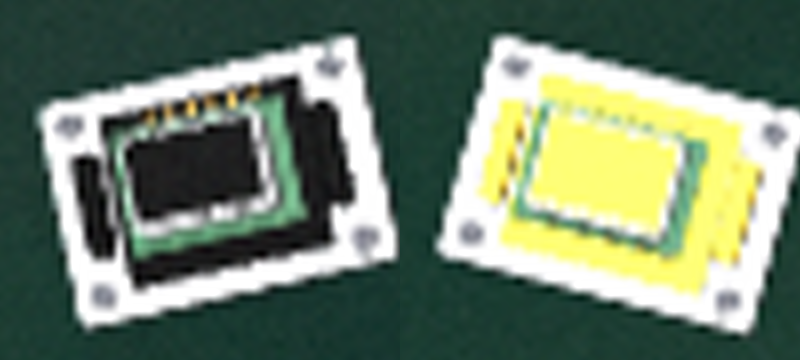

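Left half of the picture: black is centred, with its label within 0.5 mm. Right half: yellow has a small gap on the left and a larger one on the right. I'll regrip yellow and shift it 2 mm towards −y.

```bash
python3 plan.py 560.8,99.2,74.6:110
```

```text
t 27.85 p [504.2 -84.  113.6] rv [2.205e+00 2.237e+00 1.000e-03] w 52.3 F [-0.7  0.1 -0.1]
560.8,99.2,74.6:110 L192
   [182.4, 59.3, 3.7] [0.001, -0.0, 0.283]
```

send_rows([
  {"claw": 0.2,"slide": [182.4,59.3,0],"delta_rot": [0,0,0.283]},
  {"claw": 0.2,"slide": [182.4,59.3,0],"delta_rot": [0,0,0.283]},
  {"claw": 0.2,"slide": [182.4,59.3,0],"delta_rot": [0,0,0.283]},
  {"claw": 0.2,"slide": [182.4,59.3,0],"delta_rot": [0,0,0.283]},
  {"claw": 0.2,"slide": [182.4,59.3,0],"delta_rot": [0,0,0.283]},
])

```text
time: 28.35
position: [0.5618, 0.1072, 0.1132]
tool_rot: [-2.488, -1.916, -0.003]
ft_force: [-1.2, -0.2, 0.6]
grip_width: 0.6
grip_force: 0.0
```

send_rows([
  {"claw": 0.2,"slide": [0,0,0],"delta_rot": [0,0,0]},
  {"claw": 0.2,"slide": [0,0,0],"delta_rot": [0,0,0]},
  {"claw": 0.2,"slide": [0,0,0],"delta_rot": [0,0,0]},
  {"claw": 0.2,"slide": [0,0,0],"delta_rot": [0,0,0]},
  {"claw": 0.2,"slide": [0,0,0],"delta_rot": [0,0,0]},
])

```text
time: 28.85
position: [0.5609, 0.0974, 0.1139]
tool_rot: [2.502, 1.9, 0.001]
ft_force: [-0.4, -0.4, -0.4]
grip_width: 0.6
grip_force: 0.0
```

```bash
python3 plan.py 560.8,99.2,74.6:44
```

```text
t 28.85 p [560.9  97.4 113.9] rv [2.502e+00 1.900e+00 1.000e-03] w 52.2 F [-0.4 -0.4 -0.4]
560.8,99.2,74.6:44 L70
   [1.7, -0.6, 69.9] [0.001, -0.001, -0.003]
```

send_rows([
  {"claw": 0.2,"slide": [1.7,-0.6,35],"delta_rot": [0,0,0]},
  {"claw": 0.2,"slide": [1.7,-0.6,60],"delta_rot": [0,0,0]},
  {"claw": 0.2,"slide": [1.7,-0.6,70],"delta_rot": [0,0,0]},
  {"claw": 0.2,"slide": [1.7,-0.6,70],"delta_rot": [0,0,0]},
  {"claw": 0.2,"slide": [1.7,-0.6,70],"delta_rot": [0,0,0]},
])

```text
time: 29.35
position: [0.5616, 0.0998, 0.0446]
tool_rot: [2.5, 1.901, 0.003]
ft_force: [0.9, -1.1, 0.1]
grip_width: 0.603
grip_force: 0.0
```

```bash
python3 plan.py 560.8,99.2,74.6:34.5
```

```text
t 29.35 p [561.6  99.8  44.6] rv [2.5   1.901 0.003] w 52.4 F [ 0.9 -1.1  0.1]
560.8,99.2,74.6:34.5 L10
   [-0.8, -0.7, 10.1] [0.002, -0.001, -0.002]
```

send_rows([
  {"claw": 0.2,"slide": [-0.8,-0.7,10],"delta_rot": [0,0,0]},
  {"claw": 0.2,"slide": [-0.8,-0.7,10],"delta_rot": [0,0,0]},
  {"claw": 0.2,"slide": [-0.8,-0.7,10],"delta_rot": [0,0,0]},
  {"claw": -0.6,"slide": [-0.8,-0.7,10],"delta_rot": [0,0,0]},
  {"claw": -0.6,"slide": [-0.8,-0.7,10],"delta_rot": [0,0,0]},
])

```text
time: 29.85
position: [0.5602, 0.0995, 0.034]
tool_rot: [2.5, 1.902, 0.002]
ft_force: [0.3, 0.1, -0.6]
grip_width: 0.494
grip_force: 0.0
```

send_rows([
  {"claw": -0.6,"slide": [0,0,0],"delta_rot": [0,0,0]},
  {"claw": -0.6,"slide": [0,0,0],"delta_rot": [0,0,0]},
  {"claw": -0.6,"slide": [0,0,0],"delta_rot": [0,0,0]},
  {"claw": -0.6,"slide": [-1,0,0],"delta_rot": [0,0,0]},
  {"claw": -0.6,"slide": [-2,0,0],"delta_rot": [0,0,0]},
])

```text
time: 30.35
position: [0.5596, 0.0978, 0.0338]
tool_rot: [2.5, 1.902, 0.002]
ft_force: [-0.3, 0.3, 0.9]
grip_width: 0.344
grip_force: 20.0
```

send_rows([
  {"claw": -0.6,"slide": [0,0,0],"delta_rot": [0,0,0]},
  {"claw": -0.6,"slide": [0,0,0],"delta_rot": [0,0,0]},
])

```text
time: 30.55
position: [0.5596, 0.0975, 0.0338]
tool_rot: [2.5, 1.902, 0.001]
ft_force: [0.1, 0.3, 2.6]
grip_width: 0.341
grip_force: 20.0
```

send_rows([
  {"claw": -0.1,"slide": [0,0,0],"delta_rot": [0,0,0]},
  {"claw": 0.2,"slide": [0,0,0],"delta_rot": [0,0,0]},
  {"claw": 0.2,"slide": [0,0,0],"delta_rot": [0,0,0]},
  {"claw": 0.2,"slide": [0,0,0],"delta_rot": [0,0,0]},
  {"claw": 0.2,"slide": [0,0,-40],"delta_rot": [0,0,0]},
])

```text
time: 31.05
position: [0.5554, 0.0971, 0.0698]
tool_rot: [-2.498, -1.901, 0.014]
ft_force: [0.8, 1.0, 0.3]
grip_width: 0.588
grip_force: 0.0
```

send_rows([
  {"claw": 0.2,"slide": [0,0,-45],"delta_rot": [0,0,0]},
  {"claw": 0.2,"slide": [0,0,-80],"delta_rot": [0,0,0]},
  {"claw": 0.2,"slide": [-50,0,-80],"delta_rot": [0,0,0]},
  {"claw": 0.2,"slide": [-100,0,-80],"delta_rot": [0,0,0]},
  {"claw": 0.2,"slide": [-150,0,-80],"delta_rot": [0,0,0]},
])

```text
time: 31.55
position: [0.5189, -0.0484, 0.154]
tool_rot: [2.499, 1.903, 0.002]
ft_force: [0.6, -0.7, -0.6]
grip_width: 0.6
grip_force: 0.0
```

send_rows([
  {"claw": 0.2,"slide": [-40,0,0],"delta_rot": [0,0,0]},
  {"claw": 0.2,"slide": [-40,0,0],"delta_rot": [0,0,0]},
  {"claw": 0.2,"slide": [-40,0,0],"delta_rot": [0,0,0]},
  {"claw": 0.2,"slide": [-40,0,0],"delta_rot": [0,0,0]},
  {"claw": 0.2,"slide": [-40,0,0],"delta_rot": [0,0,0]},
])

```text
time: 32.05
position: [0.5092, -0.0839, 0.1536]
tool_rot: [2.497, 1.906, 0.001]
ft_force: [0.3, 0.5, 0.3]
grip_width: 0.597
grip_force: 0.0
```

```bash
python3 plan.py; python3 - <<'E'
from meas import *
d=ctrl.get_image("top"); im=d["color"]
big=cv2.resize(im[194:314,140:320],None,fx=4.4,fy=4.4,interpolation=cv2.INTER_CUBIC); cv2.imwrite("pics/final.png",big)
E
python3 off.py red blue black | grep comp
```

```text
t 32.05 p [509.2 -83.9 153.6] rv [2.497e+00 1.906e+00 1.000e-03] w 52.0 F [0.3 0.5 0.3]
   comp 206 [417.8  69.3] long -6.4 cross -5.0
   comp 158 [423.3  75.3] long -0.8 cross 0.9
   comp 188 [445.2 211.4] long -15.7 cross -7.8
   comp 165 [450.4 228.5] long 0.3 cross -0.1
   comp 165 [547.6 271.9] long -17.4 cross -10.4
   comp 145 [554.4 291.6] long 0.4 cross 0.4
```

View pics/final.png

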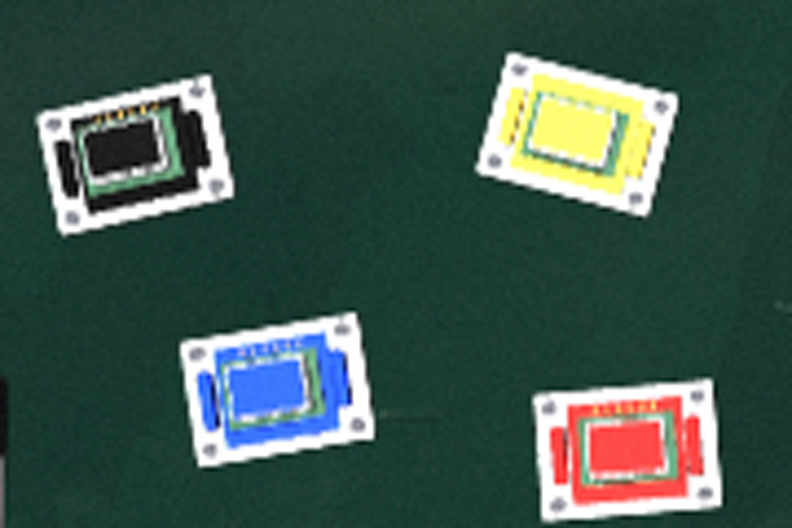

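All four modules sit flat, square and centred between the stops of their own nests. In the crop they are at black (122,148), yellow (575,130), blue (268,388) and red (627,450). The gripper is clear, so I'm handing the job in.

```bash
python3 -c "
from bench import ctrl
print(ctrl.close_job())"
```

```text
the job is handed in; nothing more can be done
None
```

The red, yellow, blue and black modules are each loaded flat and centred in the nest of the same colour, the arm never went to the unlabelled module or the heatsink, and the job was handed in at about 32 s; no verdict was returned.

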